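# Present a labelled oil filter to the stock scanner and trigger it

## Robot

A 7-joint arm with a two-finger parallel gripper is mounted at the origin on the work surface. World frame = base frame: x ahead of the robot, y to its left, z up, the work surface at z = 0. Lengths are in mm, angles in rad, forces in N, time in s.
With the tool pointing down it reaches from about 400 to 875 mm from the base axis. Payload 4.4 kg.
Tool frame: the origin (TCP) lies midway between the tips of the shut fingers; the grasp point (between the pads) lies 19 mm behind it; z points along the fingers, y is the line along which they close (so a half turn about z gives the same grasp; the last joint's range is limited). The gripper opens to 85 mm and grips with 20 to 120 N. Pads are 22 mm wide; open, the fingers measure 114 mm over their backs; the gripper's body (76 mm by 85 mm) begins 54 mm behind the grasp point. The pads swing forward as they close: fully open they stand 13 mm farther back than shut.
Start: joints at [-0.066, 0.628, 0.038, 1.517, -0.027, 0.996, -0.02], TCP at [650.014, 0.027, 231.313] pointing down, gripper open.
Joint ranges: [-3.06, 3.06], [-0.37, 2.12], [-1.25, 1.32], [0.18, 2.47], [-1.1, 4.24], [0.23, 1.98], [-2.94, 2.94]. Speed limits (rad/s): [2.57, 2.57, 3.14, 3.14, 3.14, 3.14, 3.14].

## Interface

Orientations are given as [roll, pitch, yaw] about the fixed x, y, z axes, in that order (R = Rz(yaw) Ry(pitch) Rx(roll)).
In Python, from cell import ctrl gives the robot as it stands.
- The arm moves only by the shell command python3 -m crank 'ROWS' [OPENING]. ROWS is JSON, a list that holds one entry, the list of rows, each a list of 4 numbers: the shift along the tool's x, y, z normalised to -1 to 1, where 1 is 2.5 cm, then the turn about the tool's z normalised to -1 to 1, where 1 is 0.08 rad. In form: [[[dx, dy, dz, turn], ...]]. A call has 1 to 12 rows; each row shifts and turns the commanded pose from where the row before left it, along the tool's axes as they then stand; what a row does not reach is not made up. A row lasts 1/12 s, in which the tool goes at most 41.7 mm and 7.16 degrees, less where a joint would pass 70% of its speed; a pose out of reach is approached as far as the arm can. A call with a number of a shift or a turn outside -1 to 1 is refused whole. A call with a gripper value outside its range is refused whole. OPENING is the closure, from -1 (fully open) to 1 (shut), set as the call begins (- or left out, the last holds). The fingers move at their own pace and stop on an object; the grip force is fixed at half the most. Time passes only in rows, so rows that do not move let the fingers close. It gives the time, the measured TCP pose, the force, the opening and the grip force at its end, in the units of the state.
- ctrl.read_state(): the state, without advancing time (a new reading comes with each control period).
- ctrl.get_image(name): name is "scene" or "side" or "wrist"; returns a dict with "img" (480x640x3 uint8, red, green, blue), "intrinsics" (3x3 intrinsics, pixels), "dist" ([k1, k2, p1, p2, k3] as OpenCV has them; the pictures are not rectified), "extrinsics" (4x4, takes a point from camera to world coordinates). Camera axes: x right, y up, looking along -z (the intrinsics and any distortion apply to the point x, -y, -z); pixel columns grow to the right and rows downward; lengths in mm; the calibration is good to about 2 mm. A picture is of the moment at which its call begins. There is no depth.
- ctrl.finish_job(): hands the job in; it is judged then, once.
Trained networks look in the newest picture that a camera, given by its name, has taken for a name from the list of things; names that differ only in an ending like _2 or _b are one class to them, and where a whole thing is asked for, a point or a joint stands for the part that bears it (a point fixed in the world has none). Each returns a list of dicts, best first, with "confidence" (0 to 1); they miss things now and then, are a little off and sometimes report something else, mostly with a low value. They report only what shows in the picture. A call takes as long as a camera call.
- ctrl.find_in(camera, target): "position" ([row, column] in pixels, amid what is visible of it).
- ctrl.trace(camera, target): "mask" (480x640 bool, what is visible of it) and "position" ([row, column] in pixels, amid what is visible of it).
- ctrl.place_of(camera, target): "position" ([row, column] in pixels: a listed point, or the origin of a listed thing).
The state is a dict: "clock": time; "qpos": joint angles; "qd": joint speeds; "tau": joint torques, N m; "eef_pos": TCP position; "tool_rot": TCP orientation; "force": force on the tool from outside, world axes, zero at the start; "torque": the same for the moment, N m; "width": finger opening in mm; "gripper_force": force on a finger pad.
Only numpy, scipy, OpenCV 4.12 (cv2) and the standard library are available. Lean on these libraries where they do the work, as an engineer would, in place of code of your own. Each camera call takes 0.05 s, during which the arm holds its last target. There are 200 camera calls.

## Task

Book the oil filter with the paper label into stock: stand it upright in the middle of the scanner's round stand, turned so that its label squarely faces the scanner's window, and let go of it; set it down rather than dropping it, and never tip it over. Then, with the filter standing there, push the button on top of the scanner fully down and release it. Leave the other filter, the piston and the wrench where they are.

Things in the scene. Friction and masses are not known exactly. Their poses are not given: they have to be found in the camera images.
- filter: Labelled spin-on oil filter: upright dark steel can, 62 mm diameter (66 mm in the lowest 6 mm), 105 mm tall, plus a 10 mm dark hex nut, 24 mm across, on top; 0.45 kg. Grip it across the can near the top. Origin: centre of underside; z up; +x points from the axis through the label's middle.
- label (a point): Middle of the white paper label with printed bars on the filter's side: 31 mm from the can's axis along its +x, 54 mm above its underside. The label covers about 80 degrees, from 24 to 84 mm height; from its middle a 26 mm wide white paper tongue runs up over the rim onto the top, so its direction is seen from above.
- scanner: Scanner, fixed to the bench: dark base plate 250 x 150 x 6 mm with a round aluminium stand disc (110 mm diameter, top 12 mm above the bench) and a grey block 80 mm deep, 110 wide, top at 100 mm, with a dark window facing the disc. Origin: on the bench under the disc's centre; +x points from there squarely to the window, z up. Block face 85 mm from the disc's centre.
- stand (a point): Centre of the stand disc's flat top, 12 mm above the bench; axes as the scanner's.
- window (a point): Centre of the scanner's window: 85 mm from the disc's centre along the scanner's +x, 62 mm above the bench.
- trigger_top (a point): Centre of the top of the trigger button, a round grey button 36 mm in diameter in a black housing on the scanner block's top, 122 mm from the disc's centre along the scanner's +x; pressed straight down.
- trigger (a joint): Travel of the trigger button: 0 m when released, 0.008 m fully down; it springs back and takes about 5 N when fully down.
- plain_filter: Bystander: a shorter, wider filter without a label, 78 mm in diameter (82 mm at the seam), 75 mm tall plus a 10 mm hex nut. Origin: centre of the underside.
- piston: Bystander: an aluminium piston standing upright, 82 mm in diameter, 70 mm tall. Origin: centre of the underside.
- wrench: Bystander: a steel wrench 190 mm long lying flat on the bench between the filters and the scanner. Origin: centre of its underside, x along its length.

How it is judged (in metres and radians):
On the way, in this order (a step that is already met when the one before it is completed fails the run):
1. the labelled filter stands released and at rest on the stand disc, its label facing the window (horizontal distance between filter and stand below 0.024 m and z of filter in the frame of stand between -0.004 and 0.004 m and angle between filter's own z axis and vertical below 0.1 rad and angle between the x axis of filter and the x axis of scanner, either way round below 0.35 rad and horizontal distance between label and window below 0.088 m and contact force between the fingers and filter below 0.1 N and linear speed of filter below 0.02 m/s and angular speed of filter below 0.15 rad/s), for 0.2 s.
2. the trigger button is pushed fully down (at least 5 of its 8 mm) while the filter stands there, label to the window (value of joint trigger above 0.005 m and horizontal distance between filter and stand below 0.024 m and z of filter in the frame of stand between -0.004 and 0.004 m and angle between filter's own z axis and vertical below 0.1 rad and angle between the x axis of filter and the x axis of scanner, either way round below 0.35 rad and horizontal distance between label and window below 0.088 m and contact force between the fingers and filter below 0.1 N), for 0.05 s.
At the end, for the whole second after the job is handed in: The labelled filter stands upright, released and at rest on the stand disc, axis within 24 mm of its centre, label facing the window within 0.35 rad (20 degrees); the button has sprung back (under 2 mm); the other filter, piston and wrench lie within 30 mm of where they began (all of step 1 and value of joint trigger below 0.002 m and distance of each of plain_filter, piston, wrench from where it was at the start of the episode below 0.03 m); the robot touches nothing.
It fails at once if the labelled filter is tipped over (more than 0.6 rad) (angle between filter's own z axis and vertical above 0.6 rad).
It fails at once if the labelled filter is dropped (out of the fingers and moving faster than 0.45 m/s, a fall of about 10 mm) (contact force between the fingers and filter below 0.1 N and linear speed of filter above 0.45 m/s).
It fails at once if the other filter, the piston or the wrench is moved more than 30 mm (distance of any of plain_filter, piston, wrench from where it was at the start of the episode above 0.03 m).
It also fails if it takes over 48 s, if anything falls off the work surface, if the arm or the gripper's body presses on something with over 40 N, if the wrist force passes 120 N, or if a joint passes its speed limit or range.

## Working session

There is one attempt and no reset: what is moved stays moved. The work goes in short steps, Python scripts to look and compute and a shell command to move; the robot and the scene stay as the last step left them, time stands still between calls to the robot, and variables do not carry over. Pictures are saved under pics/ and viewed, at most 10 in all, crops included, and the job is handed in when it is done.

```bash
mkdir -p pics && cat > h.py <<'E'
import numpy as np, cv2
from scipy.spatial.transform import Rotation as R
from cell import ctrl
def ray(c,rc):
    K=np.array(c["intrinsics"],float); E=np.array(c["extrinsics"],float)
    u=cv2.undistortPoints(np.array([[[rc[1],rc[0]]]],float),K,np.array(c["dist"],float))[0,0]
    d=E[:3,:3]@np.array([u[0],-u[1],-1.]); return E[:3,3],d/np.linalg.norm(d)
def at_z(c,rc,z):
    o,d=ray(c,rc); return o+d*(z-o[2])/d[2]
def tri(rays):
    A=sum(np.eye(3)-np.outer(d,d) for o,d in rays); b=sum((np.eye(3)-np.outer(d,d))@o for o,d in rays)
    p=np.linalg.solve(A,b); return p,[np.linalg.norm(np.cross(p-o,d)) for o,d in rays]
def save(c,n): cv2.imwrite(f"pics/{n}.png",c["img"][:,:,::-1])
E
python3 - <<'E'
from h import *
np.set_printoptions(precision=1,suppress=True)
C={}
for n in ("scene","side","wrist"):
    C[n]=ctrl.get_image(n)
big=np.hstack([cv2.resize(C[n]["img"],(400,300)) for n in("scene","side")])
cv2.imwrite("pics/a.png",np.vstack([big,np.hstack([cv2.resize(C["wrist"]["img"],(400,300)),np.zeros((300,400,3),np.uint8)])])[:,:,::-1])
for n in C: save(C[n],n+"0")
for t in ("filter","label","scanner","stand","window","trigger_top","plain_filter","piston","wrench"):
    rs=[]
    for n in C:
        r=ctrl.place_of(n,t)
        for x in r[:2]: print(t,n,np.array(x["position"]),round(x["confidence"],2),at_z(C[n],x["position"],0))
        if r and n!="wrist" : rs.append(ray(C[n],r[0]["position"]))
    if len(rs)>1: p,e=tri(rs); print("   TRI",p,np.array(e))
s=ctrl.read_state(); print(s)
E
```

```text
filter scene [343.9 199.2] 0.98 [ 432.4 -284.8    0. ]
filter side [223.9 425.7] 0.64 [ 427.8 -283.5    0. ]
   TRI [ 430.3 -285.1   -2.7] [1.4 1.4]
label scene [326.3 204. ] 0.95 [ 414.  -251.4    0. ]
label side [212.1 421.8] 0.76 [ 465.3 -316.     0. ]
   TRI [ 433.9 -262.1   51.1] [0.8 0.8]
scanner scene [242.3 350.9] 0.87 [529.5  90.8   0. ]
scanner side [276.1 297.3] 0.9 [535.6  91.8   0. ]
scanner wrist [ 92.2 194.6] 0.76 [534.1  93.3   0. ]
   TRI [532.   91.6   2.2] [2.5 2.5]
stand scene [265.2 262.8] 0.59 [415.7 -71.7   0. ]
stand side [271.8 298.9] 0.74 [543.3  79.2   0. ]
stand wrist [ 94.2 191.2] 0.89 [530.7  91.5   0. ]
   TRI [479.6   3.7  -1.6] [98.8 98.8]
window scene [261.6 377.5] 0.72 [603.   88.1   0. ]
window side [234.3 286.4] 0.75 [666.8   9.3   0. ]
window wrist [128.7 273. ] 0.76 [606.3  59.2   0. ]
   TRI [616.1  54.7  63.4] [3.4 3.4]
trigger_top scene [258.5 391.1] 0.71 [621.6 112.5   0. ]
trigger_top side [204.3 277. ] 0.66 [779.4 -56.4   0. ]
trigger_top wrist [159.  313.9] 0.59 [644.9  30.5   0. ]
trigger_top wrist [ 92.9 192.7] 0.33 [532.2  92.7   0. ]

[... 154 characters left out ...]
. ]
plain_filter wrist [391.1 313.7] 0.89 [ 643.3 -247.9    0. ]
   TRI [ 635.6 -239.8    7.5] [6.8 6.8]
piston side [388.9 237.9] 0.97 [394.6 387.8   0. ]
wrench side [212.2 420.2] 0.7 [ 468.2 -312.5    0. ]
wrench side [262.1 382.7] 0.63 [417.8 -91.2   0. ]
wrench wrist [265.4 104.8] 0.77 [416.4 -82.6   0. ]
{'clock': 1.5, 'qpos': array([-0.1,  0.6,  0. ,  1.5, -0. ,  1. , -0. ]), 'qd': array([-0.,  0.,  0.,  0., -0., -0., -0.]), 'tau': array([ -0. , -56.3,   1.2, -19.4,   0. ,   0. ,  -0. ]), 'eef_pos': array([650. ,  -0. , 231.3]), 'tool_rot': array([-3.1, -0. ,  1.6]), 'force': array([ 0.1, -0.2, -0.4]), 'torque': array([-0., -0.,  0.]), 'gripper_force': 0.0, 'width': 85.36173658847017}
```

View pics/a.png

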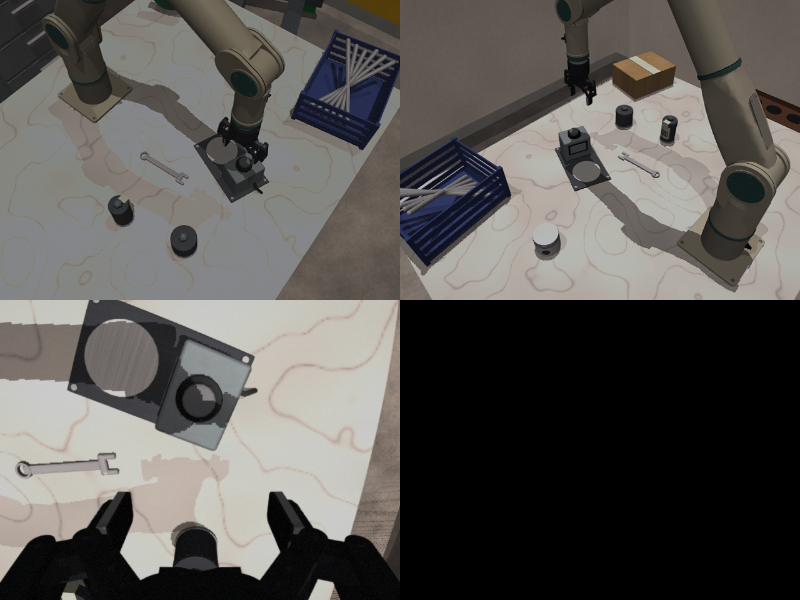

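The overview shows the scanner at the top middle, with the labelled filter (scene col ≈199, row ≈344) and the plain filter in front. The wrench lies between the filters and the scanner, and the piston is far left. The networks agree with this, apart from the wrong "stand" hit in scene. Next I move the wrist camera over the labelled filter.

```bash
python3 -m crank '[[[-1,-1,0,0],[-1,-1,0,0],[-1,-1,0,0],[-1,-1,0,0],[-1,-1,0,0],[-1,-1,0,0],[-1,-1,0,0],[-1,-1,0,0],[-1,-0.8,0,0],[0,0,0,0],[0,0,0,0],[0,0,0,0]]]' -1
python3 - <<'E'
from h import *
np.set_printoptions(precision=2,suppress=True)
c=ctrl.get_image("wrist"); save(c,"w1"); s=ctrl.read_state(); print(s["eef_pos"],s["tool_rot"],s["clock"]); print(c["extrinsics"])
for t,z in (("filter",0),("label",54)):
    for r in ctrl.place_of("wrist",t)[:2]: print(t,np.array(r["position"]),r["confidence"],at_z(c,r["position"],z),at_z(c,r["position"],105))
E
```

```text
clock: 2.5
eef_pos: [430.7, -224.7, 231.5]
tool_rot: [3.14, -0.0, 1.571]
force: [0.6, 0.1, 0.3]
width: 85.5
gripper_force: 0.0
[ 431.01 -224.06  231.41] [ 3.14 -0.    1.57] 2.55
[[   1.      0.     -0.    431.7 ]
 [   0.      0.95    0.32 -142.22]
 [   0.     -0.32    0.95  374.09]
 [   0.      0.      0.      1.  ]]
filter [255.3 319.9] 0.6 [ 432.58 -294.76    0.  ] [ 432.33 -251.95  105.  ]
label [255.9 321.4] 0.58 [ 433.8  -273.33   54.  ] [ 433.47 -252.44  105.  ]
```

View pics/w1.png

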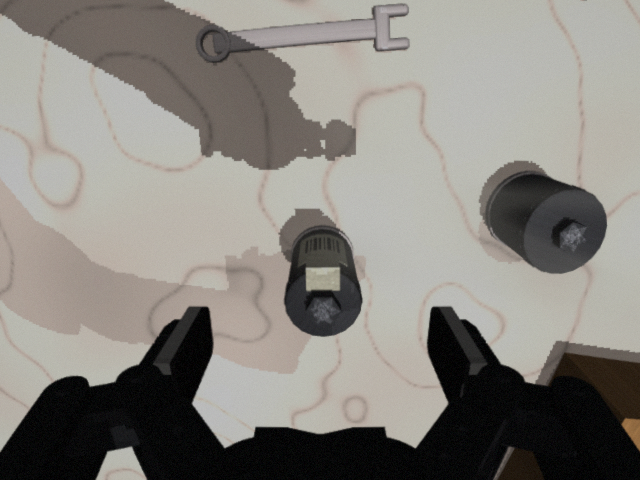

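Wrist view: the labelled filter stands at centre, with its nut at (308,322), top disc centre near (297,323), and the tongue at about (278,322) pointing up in the image, i.e. world +y. The plain filter is at the right, about 95 mm clear of it. Next I refine the filter axis, label direction and stand.

```bash
python3 - <<'E'
from h import *
np.set_printoptions(precision=1,suppress=True)
c=ctrl.get_image("wrist"); g=c["img"].astype(float)
def blob(m,z,cam):
    n,l,st,ce=cv2.connectedComponentsWithStats(m.astype(np.uint8)); k=1+np.argmax(st[1:,4]); print(" blob",st[k],ce[k]); return at_z(cam,ce[k][::-1],z),l==k
sub=np.zeros((480,640),bool); sub[262:296,295:350]=1
br=g.mean(2)>130
t,m=blob(br&sub,105,c); print("tongue",t)
pts=np.array([at_z(c,(r,k),105)[:2] for r,k in zip(*np.nonzero(m))]); print(cv2.minAreaRect(pts.astype(np.float32)))
for nm,rc,z in (("nut",(309,322),115),("topleft",(300,285.5),105),("topright",(298,362),105),("topbottom",(336,322),105)): print(nm,at_z(c,rc,z))
# triangulate tongue/nut height later; scanner from first wrist view
w=dict(c); E=np.array(c["extrinsics"]).copy(); E[:3,3]+=np.array([650.014,0.027,231.313])-ctrl.read_state()["eef_pos"]; w["extrinsics"]=E
im=cv2.imread("pics/wrist0.png")
gray=cv2.GaussianBlur(cv2.cvtColor(im,cv2.COLOR_BGR2GRAY),(5,5),0)
for x in cv2.HoughCircles(gray,cv2.HOUGH_GRADIENT,1,40,param1=80,param2=25,minRadius=20,maxRadius=80)[0][:6]: print("circ",x,at_z(w,(x[1],x[0]),12),at_z(w,(x[1],x[0]),112))
# base-plate outline corners via dark mask
cv2.imwrite("pics/crop.png",cv2.resize(im[0:250,90:430],None,fx=2.3,fy=2.3))
E
```

```text
blob [305 269  34  23 732] [321.9 279.5]
tongue [ 434.3 -271.1  105. ]
((434.0987243652344, -271.4365539550781), (25.337526321411133, 18.81647491455078), 1.097914457321167)
nut [ 434.4 -291.2  115. ]
topleft [ 405.7 -289.   105. ]
topright [ 466.  -287.1  105. ]
topbottom [ 434.7 -322.3  105. ]
circ [188.5  95.5  64.6] [532.7  90.1  12. ] [565.4  88.  112. ]
circ [317.5 156.5  38.6] [649.5  34.5  12. ] [650.   47.8 112. ]
circ [311.5 396.5  35.2] [ 642.7 -245.9   12. ] [ 645.  -155.2  112. ]
```

View pics/crop.png

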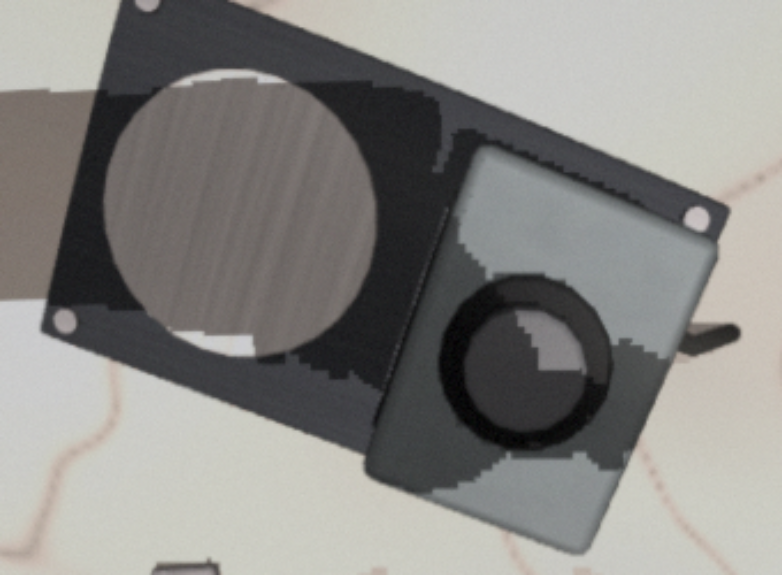

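The crop shows the stand ellipse centred at full-image (92,195) and the button at (157,320). The base-plate edge is inclined about 21°, so the scanner's +x is about -21° in world. Filter axis is about (434.5,-291) with its label along +y. I go above the filter and check it from this second place.

```bash
python3 -m crank '[[[-1,0.15,0,0],[-1,0,0,0],[-0.68,0,0,0],[0,0,0,0],[0,0,0,0],[0,0,0,0]]]' -1
python3 - <<'E'
from h import *
np.set_printoptions(precision=1,suppress=True)
c=ctrl.get_image("wrist"); save(c,"w2"); s=ctrl.read_state(); print(s["eef_pos"])
cv2.imwrite("pics/w2c.png",cv2.resize(c["img"][220:480,180:460,::-1],None,fx=2.1,fy=2.1))
for t in("filter","label"):
    for r in ctrl.place_of("wrist",t)[:1]: print(t,np.array(r["position"]),r["confidence"])
print(at_z(c,(400,320),115),at_z(c,(400,330),115),at_z(c,(410,320),115))
w=dict(c); E=np.array(c["extrinsics"]).copy(); E[:3,3]+=np.array([650.014,0.027,231.313])-s["eef_pos"]; w["extrinsics"]=E
a=at_z(w,(92.2,194.6),12); b=at_z(w,(157,320),111); print("stand",a,"trig",b,np.degrees(np.arctan2(b[1]-a[1],b[0]-a[0])),np.hypot(*(b-a)[:2]))
E
```

```text
clock: 3.2
eef_pos: [434.1, -290.4, 231.0]
tool_rot: [-3.141, -0.001, 1.572]
force: [-0.1, 0.6, 0.2]
width: 85.4
gripper_force: 0.0
[ 434.2 -290.2  231.1]
filter [194. 316.] 0.61
label [173.9 319.1] 0.82
[ 436.  -446.2  115. ] [ 444.5 -446.2  115. ] [ 436.  -457.3  115. ]
stand [538.3  92.8  12. ] trig [651.4  47.1 111. ] -21.987920313551005 122.01773744815276
```

View pics/w2c.png

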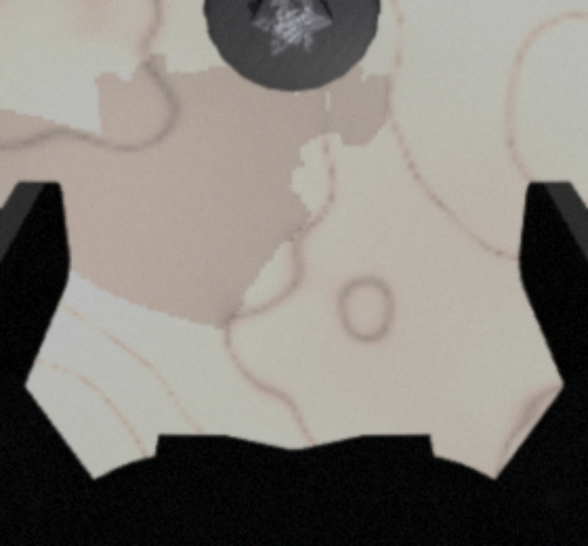

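The crop shows the nut at full-image (229.5,318.6) and the top's near rim at row 263. The fingers sit symmetric about column 319.

```bash
python3 - <<'E'
from h import *
np.set_printoptions(precision=1,suppress=True)
c=ctrl.get_image("wrist"); w=dict(c); E=np.array(c["extrinsics"]).copy(); s=ctrl.read_state()["eef_pos"]
E[:3,3]+=np.array([431.01,-224.06,231.41])-s; w["extrinsics"]=E
print(tri([ray(w,(309,322)),ray(c,(229.5,318.6))])); print("rim",tri([ray(w,(336,322)),ray(c,(262.9,319))]))
print(at_z(c,(229.5,318.6),115),at_z(c,(262.9,319),105))
E
rm -f /dev/null/x 2>/dev/null; true
```

```text
(array([ 434.6, -297.3,  104.6]), [np.float64(0.1256220289141547), np.float64(0.12562202891415963)])
rim (array([ 434.8, -326.7,   98.5]), [np.float64(0.2107936430532151), np.float64(0.2107936430530371)])
[ 434.7 -293.8  115. ] [ 435.  -323.9  105. ]
```

Two-view heights (nut ≈105–115 mm) are consistent with the text. The axis is about (434.7,-293). I descend to TCP z ≈ 72 and grip.

```bash
python3 -m crank '[[[-0.12,0.02,0,0],[0,0,1,0],[0,0,1,0],[0,0,1,0],[0,0,1,0],[0,0,1,0],[0,0,0.8,0],[0,0,0.6,0],[0,0,0,0],[0,0,0,0],[0,0,0,0]]]' -1
python3 -m crank '[[[0,0,0,0],[0,0,0,0],[0,0,0,0],[0,0,0,0],[0,0,0,0],[0,0,0,0],[0,0,0,0],[0,0,0,0],[0,0,0,0],[0,0,0,0],[0,0,0,0],[0,0,0,0]]]' 1
```

```text
clock: 4.32
eef_pos: [434.9, -295.3, 72.1]
tool_rot: [3.14, 0.001, 1.571]
force: [0.8, 0.0, -0.6]
width: 85.3
gripper_force: 0.0
clock: 5.32
eef_pos: [434.5, -295.5, 72.8]
tool_rot: [3.14, 0.001, 1.571]
force: [-2.1, 0.3, 6.6]
width: 60.4
gripper_force: 63.6
```

Gripped (60 mm, 64 N). I lift and carry it toward the stand, stopping short to see the stand with the wrist camera.

```bash
python3 -m crank '[[[0,0,-0.4,0],[0,0,-0.8,0],[0,0,-1,0],[0,0,-1,0],[0,0,-0.4,0],[0,0,0,0],[0,0,0,0]]]' && python3 -m crank '[[[0.5,0.2,0,0],[1,0.4,0,0],[1,0.4,0,0],[1,0.4,0,0],[1,0.4,0,0],[1,0.4,0,0],[1,0.4,0,0],[1,0.4,0,0],[1,0.4,0,0],[1,0.3,0,0],[0.5,0.2,0,0],[0,0,0,0]]]'
python3 -m crank '[[[0,0,0,0],[0,0,0,0]]]'
python3 - <<'E'
from h import *
np.set_printoptions(precision=1,suppress=True)
c=ctrl.get_image("wrist"); save(c,"w3"); print(ctrl.read_state()["eef_pos"])
for t,z in (("stand",12),("scanner",0),("trigger_top",111),("window",62)):
    for r in ctrl.place_of("wrist",t)[:2]: print(t,np.array(r["position"]),r["confidence"],at_z(c,r["position"],z))
gray=cv2.GaussianBlur(cv2.cvtColor(c["img"],cv2.COLOR_RGB2GRAY),(5,5),0)
for x in cv2.HoughCircles(gray,cv2.HOUGH_GRADIENT,1,40,param1=80,param2=25,minRadius=20,maxRadius=120)[0][:5]: print("circ",x,at_z(c,(x[1],x[0]),12),at_z(c,(x[1],x[0]),111))
E
```

```text
clock: 5.9
eef_pos: [434.2, -294.8, 161.4]
tool_rot: [3.141, 0.0, 1.571]
force: [1.2, 0.1, -4.3]
width: 60.5
gripper_force: 66.4
clock: 6.9
eef_pos: [532.0, -40.6, 159.7]
tool_rot: [-3.14, -0.002, 1.577]
force: [0.3, 0.2, -3.4]
width: 60.6
gripper_force: 66.3
clock: 7.07
eef_pos: [530.6, -46.7, 160.5]
tool_rot: [-3.139, 0.001, 1.569]
force: [-0.0, -1.1, -3.8]
width: 60.7
gripper_force: 66.3
[530.8 -47.  160.7]
stand [ 23.  326.1] 0.61 [536.3  89.3  12. ]
scanner [ 21.2 323.8] 0.94 [534.8  92.7   0. ]
trigger_top [ 83.7 575.8] 0.55 [657.6  47.3 111. ]
window [ 59.  460.1] 0.59 [614.7  61.6  62. ]
circ [318.5 317.5 100.7] [ 530.5 -141.6   12. ] [531.1 -81.2 111. ]
circ [325.5  24.5  76.3] [535.9  88.3  12. ] [534.7  70.5 111. ]
circ [317.5 251.5  54.1] [529.9 -79.9  12. ] [530.7 -40.5 111. ]
circ [551.5  81.5  56.2] [702.6  53.9  12. ] [644.6  47.8 111. ]
circ [326.5 357.5 105.1] [ 537.7 -183.7   12. ] [ 535.9 -108.9  111. ]
```

View pics/w3.png

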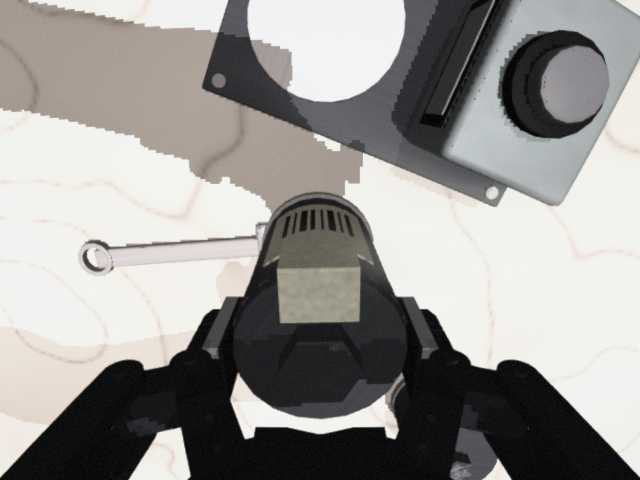

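The wrist view shows the label squarely along tool x (tongue col ≈319). The stand disc is at ≈(23,326), which gives about (536,91) and agrees with before. Next I centre over the stand and turn +1.945 rad.

```bash
python3 -m crank '[[[0.5,0,0,0],[1,0.05,0,0],[1,0.05,0,0],[1,0.05,0,0],[1,0,0,0],[0.7,0,0,0],[0.35,0,0,0],[0,0,0,0.3],[0,0,0,0.6],[0,0,0,0.9],[0,0,0,1],[0,0,0,1]]]' && python3 -m crank '[[[0,0,0,1],[0,0,0,1],[0,0,0,1],[0,0,0,1],[0,0,0,1],[0,0,0,1],[0,0,0,1],[0,0,0,1],[0,0,0,1],[0,0,0,1],[0,0,0,1],[0,0,0,1]]]' && python3 -m crank '[[[0,0,0,1],[0,0,0,1],[0,0,0,1],[0,0,0,1],[0,0,0,1],[0,0,0,1],[0,0,0,1],[0,0,0,0.8],[0,0,0,0.5],[0,0,0,0.2],[0,0,0,0],[0,0,0,0]]]'
python3 - <<'E'
from h import *
np.set_printoptions(precision=3,suppress=True)
c=ctrl.get_image("wrist"); save(c,"w4"); s=ctrl.read_state(); print(s["eef_pos"],s["tool_rot"],s["qpos"])
for t,z in (("trigger_top",120),("window",62)):
    for r in ctrl.place_of("wrist",t)[:1]:
        print(t,np.array(r["position"]),r["confidence"],at_z(c,r["position"],z))
E
```

```text
clock: 8.32
eef_pos: [535.5, 91.8, 161.4]
tool_rot: [3.141, 0.001, 1.259]
force: [0.8, -0.1, -3.8]
width: 60.5
gripper_force: 66.3
clock: 9.32
eef_pos: [535.5, 91.9, 161.5]
tool_rot: [3.141, 0.0, 0.299]
force: [-0.4, 0.5, -3.4]
width: 60.1
gripper_force: 66.2
clock: 10.32
eef_pos: [535.5, 93.1, 161.4]
tool_rot: [3.141, -0.0, -0.374]
force: [0.3, 0.1, -4.1]
width: 60.4
gripper_force: 66.2
[535.527  93.245 161.409] [ 3.142 -0.    -0.373] [-0.642  0.66   0.659  1.9   -0.566  0.776 -1.611]
trigger_top [ 97.8 323.8] 0.73 [615.366  59.871 120.   ]
window [ 99.8 323.6] 0.56 [614.779  59.635  62.   ]
```

View pics/w4.png

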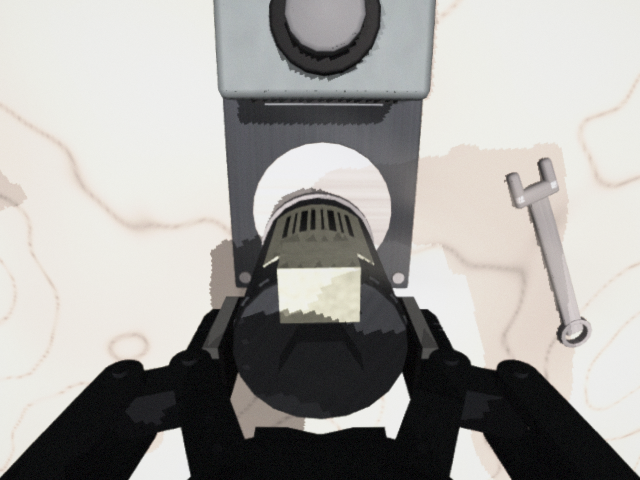

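Wrist view: label, disc (cols 254–391, top row 142) and scanner block all line up with the tool axis. Now a quick numeric check of the disc centre, then descend.

```bash
python3 - <<'E'
from h import *
c=ctrl.get_image("wrist"); u=np.array([np.cos(-.373),np.sin(-.373)])
p=at_z(c,(142,322.5),12)[:2]-55*u; e=ctrl.read_state()["eef_pos"][:2]; v=np.array([u[1],-u[0]])
print("disc centre",p,"in tool x,y from TCP",(p-e)@u,(p-e)@v)
E
python3 -m crank '[[[0,0,0.4,0],[0,0,0.8,0],[0,0,0.7,0],[0,0,0.5,0],[0,0,0.3,0],[0,0,0.1,0],[0,0,0.1,0],[0,0,0,0],[0,0,0,0],[0,0,0,0]]]'
```

```text
disc centre [535.84623847  91.3972366 ] in tool x,y from TCP 1.1112187886675184 1.9665524391708535
clock: 11.35
eef_pos: [536.1, 93.8, 89.5]
tool_rot: [-3.141, -0.001, -0.373]
force: [0.1, -0.3, -3.4]
width: 60.4
gripper_force: 66.2
```

```bash
python3 -m crank '[[[0,0.08,0.04,0],[0,0,0.04,0],[0,0,0.03,0],[0,0,0.03,0],[0,0,0,0],[0,0,0,0]]]' && python3 -m crank '[[[0,0,0.03,0],[0,0,0,0],[0,0,0,0]]]'
```

```text
clock: 11.85
eef_pos: [534.8, 92.0, 85.2]
tool_rot: [-3.142, 0.0, -0.373]
force: [0.5, 0.1, -4.6]
width: 60.5
gripper_force: 66.2
clock: 12.1
eef_pos: [535.0, 91.9, 84.9]
tool_rot: [-3.141, -0.0, -0.373]
force: [-1.7, 0.7, 0.8]
width: 60.6
gripper_force: 66.7
```

The force rose by about 5 N, so the filter is on the disc. Release, then rise straight up.

```bash
python3 -m crank '[[[0,0,0,0],[0,0,0,0],[0,0,0,0],[0,0,0,0],[0,0,0,0],[0,0,0,0],[0,0,0,0],[0,0,0,0],[0,0,0,0],[0,0,0,0]]]' -1 && python3 -m crank '[[[0,0,-0.3,0],[0,0,-0.6,0],[0,0,-1,0],[0,0,-1,0],[0,0,-1,0],[0,0,-1,0],[0,0,-0.6,0],[0,0,0,0],[0,0,0,0]]]'
python3 - <<'E'
from h import *
np.set_printoptions(precision=1,suppress=True)
c=ctrl.get_image("wrist"); save(c,"w5"); s=ctrl.read_state(); print(s["eef_pos"],s["tool_rot"])
w=dict(c); R0=R.from_euler("xyz",s["tool_rot"]); 
# button triangulation: view 0 (157,320) and view 3 (84,575), camera pose moved with the TCP
E=np.array(c["extrinsics"])
def view(t,yaw):
    d=R.from_euler("z",yaw-s["tool_rot"][2]).as_matrix(); F=E.copy(); F[:3,:3]=d@E[:3,:3]; F[:3,3]=np.array(t)+d@(E[:3,3]-s["eef_pos"]); return dict(c,extrinsics=F)
v0=view([650.014,.027,231.3],1.571); v3=view([530.8,-47,160.7],1.571); v4=view([535.5,93.2,161.4],-.373)
print(tri([ray(v0,(157,320)),ray(v3,(84,575))]))
for t in("filter","label","trigger_top"):
    for r in ctrl.place_of("wrist",t)[:1]: print(t,np.array(r["position"]),r["confidence"],at_z(c,r["position"],{"filter":12,"label":66,"trigger_top":115}[t]))
E
```

```text
clock: 12.93
eef_pos: [534.8, 91.9, 84.6]
tool_rot: [-3.142, 0.0, -0.373]
force: [-0.3, -0.8, 0.0]
width: 85.3
gripper_force: 0.0
clock: 13.68
eef_pos: [535.1, 92.1, 223.1]
tool_rot: [-3.14, -0.001, -0.373]
force: [-1.1, 0.2, -0.7]
width: 85.6
gripper_force: 0.0
[534.4  92.1 222.1] [-3.1  0.  -0.4]
(array([649.9,  50. , 120.6]), [np.float64(0.8899162162224684), np.float64(0.8899162162224505)])
filter [193.5 316.9] 0.69 [538.8  94.   12. ]
trigger_top [ 34.1 320.1] 0.93 [651.   46.9 115. ]
```

View pics/w5.png

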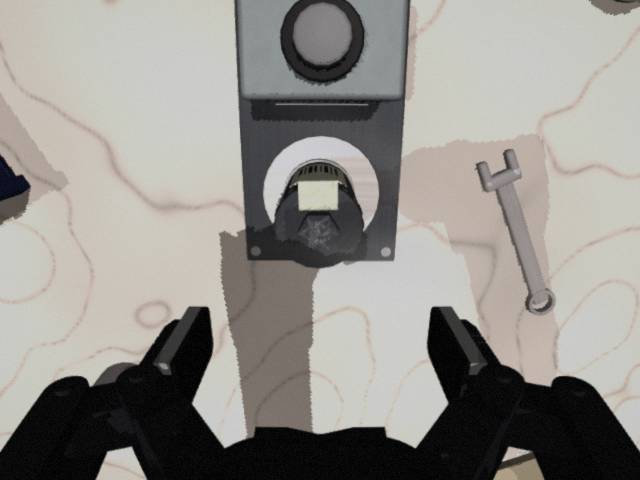

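The filter stands centred on the disc with its tongue at (195,318) pointing at the scanner. The button is at (33,322), and triangulation puts it at about (650,47) with its top near 120 mm. I shut the fingers, go over the button and come down in small steps.

```bash
python3 -m crank '[[[0.5,0,0,0],[1,0,0,0],[1,0,0,0],[1,0,0,0],[1,0,0,0],[0.5,0,0.3,0],[0,0,0.7,0],[0,0,1,0],[0,0,0.6,0],[0,0,0.2,0],[0,0,0,0],[0,0,0,0]]]' 1 && python3 -m crank '[[[0,0,0.2,0],[0,0,0.2,0],[0,0,0.2,0],[0,0,0,0],[0,0,0,0]]]'
```

```text
clock: 14.88
eef_pos: [651.3, 46.0, 152.0]
tool_rot: [3.141, 0.0, -0.373]
force: [0.7, 0.2, 0.7]
width: 0.1
gripper_force: 0.0
clock: 15.3
eef_pos: [651.0, 46.5, 136.9]
tool_rot: [3.142, 0.0, -0.373]
force: [1.0, 0.2, -0.4]
width: 0.1
gripper_force: 0.0
```

```bash
for i in 1 2 3 4; do echo; done >/dev/null; python3 -m crank '[[[0,0,0.2,0],[0,0,0.2,0],[0,0,0.1,0],[0,0,0,0],[0,0,0,0]]]' && python3 -m crank '[[[0,0,0.12,0],[0,0,0,0],[0,0,0,0]]]' && python3 -m crank '[[[0,0,0.12,0],[0,0,0,0],[0,0,0,0]]]'
```

```text
clock: 15.72
eef_pos: [651.0, 46.4, 124.4]
tool_rot: [3.142, 0.001, -0.373]
force: [-0.6, -0.6, 0.9]
width: 0.1
gripper_force: 0.0
clock: 15.97
eef_pos: [651.4, 46.3, 121.8]
tool_rot: [-3.141, -0.0, -0.373]
force: [-0.5, -0.1, 3.3]
width: -0.1
gripper_force: 1.2
clock: 16.22
eef_pos: [651.5, 46.3, 118.8]
tool_rot: [-3.141, -0.001, -0.373]
force: [-0.0, -0.0, 3.4]
width: -0.3
gripper_force: 1.8
```

Touched the button at about 123 mm. I continue to the end stop.

```bash
python3 -m crank '[[[0,0,0.1,0],[0,0,0,0],[0,0,0,0]]]' && python3 -m crank '[[[0,0,0.08,0],[0,0,0,0],[0,0,0,0]]]' && python3 -m crank '[[[0,0,0.06,0],[0,0,0,0],[0,0,0,0]]]'
```

```text
clock: 16.47
eef_pos: [651.5, 46.2, 116.3]
tool_rot: [-3.141, -0.001, -0.373]
force: [-0.5, 0.6, 4.4]
width: -0.2
gripper_force: 2.4
clock: 16.72
eef_pos: [651.6, 46.3, 116.0]
tool_rot: [-3.14, -0.001, -0.373]
force: [-3.7, 1.1, 14.4]
width: -0.1
gripper_force: 7.4
clock: 16.97
eef_pos: [651.6, 46.3, 115.8]
tool_rot: [-3.14, -0.001, -0.373]
force: [-6.6, 0.6, 22.2]
width: -0.1
gripper_force: 11.4
```

The button is at its end stop (force rises at a constant height). I lift off and check.

```bash
python3 -m crank '[[[0,0,-0.3,0],[0,0,-0.6,0],[0,0,-1,0],[0,0,-1,0],[0,0,-1,0],[0,0,-0.6,0],[0,0,0,0],[0,0,0,0]]]' && python3 -m crank '[[[-0.5,0,0,0],[-1,0,0,0],[-1,0,0,0],[-1,0,0,0],[-1,0,0,0],[-0.5,0,0,0],[0,0,0,0],[0,0,0,0],[0,0,0,0]]]'
python3 - <<'E'
from h import *
np.set_printoptions(precision=1,suppress=True)
a,b=[ctrl.get_image(n)["img"] for n in("wrist","side")]
cv2.imwrite("pics/end.png",np.hstack([cv2.resize(a,(400,300)),cv2.resize(b[100:400,180:580],(400,300))])[:,:,::-1])
for t in("filter","plain_filter","piston","wrench","trigger_top"):
    print(t,[np.array(r["position"]) for r in ctrl.place_of("side",t)[:2]])
E
```

```text
clock: 17.63
eef_pos: [651.1, 46.5, 225.0]
tool_rot: [-3.141, -0.0, -0.373]
force: [0.1, 0.7, -0.4]
width: 0.0
gripper_force: 0.0
clock: 18.38
eef_pos: [535.2, 91.6, 224.4]
tool_rot: [3.141, -0.0, -0.373]
force: [-0.1, 0.3, 0.1]
width: 0.2
gripper_force: 0.0
filter [array([273.6, 297.6])]
plain_filter [array([199.4, 355.3])]
piston [array([390.5, 236.2])]
wrench [array([264.5, 382.6])]
trigger_top [array([206.8, 278. ])]
```

View pics/end.png

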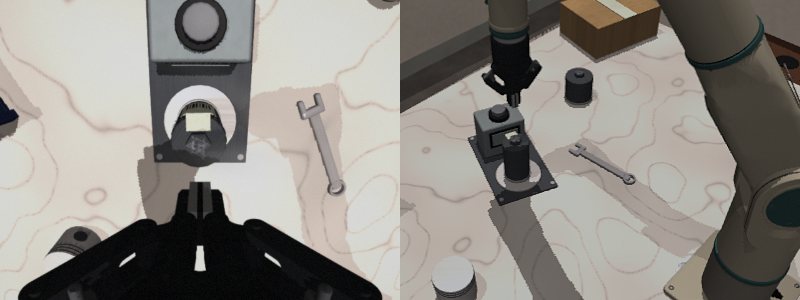

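The filter stands upright on the disc, its label toward the window (left half, tongue ≈(122,198)). The button is up, the robot is clear, and the bystanders have not moved. I hand the job in.

```bash
python3 -c "from cell import ctrl; print(ctrl.finish_job())"
```

```text
the job is handed in; nothing more can be done
None
```

The labelled filter stands upright and released on the stand with its label to the window, the button was pressed to its stop and released, and the job is handed in; the hand-in returned no verdict.

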